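# Offer the spread circlip up to its groove on the gearbox stub

### The job

Swing the work lamp round on its post until its beam falls on the gearbox's upright shaft stub, and leave it there. Then pick up the circlip pliers by both handles, squeeze them to spread the circlip on their tips, and slide the circlip down over the stub until it lies level in line with the groove just above the washer, without pressing hard on the gearbox. Finish holding it there, still spread, and leave everything else on the bench where it is.

Things in the scene. Friction and masses are not known exactly. Their poses are not given: they have to be found in the camera images.
- groove (a point): centre of the circlip groove of the shaft stub, on the stub's axis; z up. Grey gearbox fixed to a white board on the bench, its steel stub standing upright: 40 mm thick, its end (chamfered 4.5 mm) 20 mm above this point. The groove is 4 mm wide (this point is at mid-width) and 36 mm across its floor. A flat 56 mm thrust washer lies right under it, its top 2 mm below this point, on a toothed sprocket 103 mm across whose rim top is 15 mm below this point
- stub_end (a point): centre of the upper end of the stub, 20 mm above the groove
- lamp_post (a point): axis of the lamp's upright post at the height of the lamp arm. The arm turns about this upright axis, stiffly (about 0.35 N m, some 2.5 N at the grip), can be swung some 0.5 rad past the aimed position and stays where it is left
- lamp_grip (a point): centre of the black upright round grip on the lamp head, 22 mm thick and 36 mm tall (18 mm above and below this point), 150 mm from the post's axis; pinch it from above. The lamp head's block begins 27 mm below this point
- lamp_beam (a point): the middle of the lamp's beam at the height of the groove, 256 mm from the post's axis in line with the lamp arm; it turns with the arm. The beam is on the stub when post, grip and stub stand in one line seen from above, with the grip between the other two
- handle_l (a point): point to grip on the left handle of the circlip pliers (seen from the handles towards the tips), in the middle of the handle's cross-section, half-way along the gap between the two offcuts they lie on. The black handles are 10 mm wide and 14 mm tall. At rest they are splayed, 63 mm across their outsides here; squeezed home against the limit screw they are parallel and 30 mm across
- handle_r (a point): the same point on the right handle
- clip_centre (a point): centre of the spread circlip, at mid-thickness (it rides on the back of the ring); z is the ring's axis. The steel circlip is loaded on the bent-down tips of the pliers and stays on them: 2.5 mm thick, its mid-plane 14 mm below that of the handles, its centre about 147 mm ahead of the grip points. At rest its opening is too small for the stub (36.5 mm); fully spread it clears 44 mm
- pliers_jaw (a joint): how far the pliers are squeezed, rad: 0 at rest, about 0.45 with the handles squeezed home against the limit screw (clip fully spread). A spring opens them; squeezing home takes about 12 N on each handle. The clip passes over the stub only above about 0.25. Held loosely the pliers swing nose-down in the grip: squeeze home firmly before lifting
- pliers: the pliers with the clip, about 190 mm long, 0.2 kg; origin on the axis of their pivot, at the underside of the handles (7 mm below their middle). They lie flat across two loose timber offcuts 45 mm high, one under the pivot and one under the handles' ends, 67 mm apart
- gearbox: the gearbox with its board and lamp, fixed; origin on the stub's axis at bench height
- glue: bystander: white glue bottle, 68 mm wide, 170 mm tall; origin under its centre
- cup: bystander: clear plastic cup, 76 mm wide, 100 mm tall
- earmuffs: bystander: black ear muffs, 180 mm wide, 74 mm tall
- tape: bystander: tape measure lying flat, 72 mm by 66 mm, 34 mm tall
- pencil: bystander: flat red pencil, 180 mm long
- square: bystander: try square with a wooden stock and a steel blade, lying flat
- frame: bystander: small pine model frame lying flat, 240 mm by 132 mm, 22 mm tall
Not all that is in view belongs to the job. Leave any turquoise look-alike of the pliers alone.

How it is judged (in metres and radians):
On the way, in this order (a step that is already met when the one before it is completed fails the run):
1. the lamp's beam rests on the stub while the pliers still lie on the offcuts (horizontal distance between lamp_beam and groove below 0.035 m and distance of pliers from where it was at the start of the episode below 0.03 m), for 0.5 s.
2. the pliers are held, squeezed, with the spread circlip above the end of the stub (value of joint pliers_jaw above 0.28 rad and contact force between the fingers and pliers above 3 N and horizontal distance between clip_centre and groove below 0.03 m and z of clip_centre in the frame of stub_end above 0 m), for 0.05 s.
At the end, for the whole second after the job is handed in: beam within 35 mm of the stub's axis; clip round the stub: centre within 6 mm of the axis, mid-plane within 2 mm of mid-groove, level within 0.12 rad, still spread (pliers above 0.28 rad), pliers gripped with over 3 N and pressing on the gearbox with under 10 N (horizontal distance between lamp_beam and groove below 0.035 m and value of joint pliers_jaw above 0.28 rad and horizontal distance between clip_centre and groove below 0.006 m and z of clip_centre in the frame of groove between -0.002 and 0.002 m and angle between clip_centre's own z axis and vertical below 0.12 rad and contact force between the fingers and pliers above 3 N and contact force between pliers and gearbox below 10 N); the arm keeps its last pose, push and grip.
It fails at once if a bystander was pushed aside (more than 30 mm) (distance of any of glue, cup, earmuffs, tape, pencil, square, frame from where it was at the start of the episode above 0.03 m).
It fails at once if the gearbox was pressed hard with the pliers (more than 40 N) (contact force between pliers and gearbox above 40 N).
It also fails if it takes over 56 s, if anything falls off the work surface, if the arm or the gripper's body presses on something with over 40 N, if the wrist force passes 120 N, or if a joint passes its speed limit or range.

### The arm

A 6-joint arm with a two-finger parallel gripper is mounted at the origin on the work surface. World frame = base frame: x ahead of the robot, y to its left, z up, the work surface at z = 0. Lengths are in mm, angles in rad, forces in N, time in s.
With the tool pointing down it reaches from about 275 to 1000 mm from the base axis. Payload 8.4 kg.
Tool frame: the origin (TCP) lies on the centre line of the jaws, within the pads' length; the fingertips stand 25 mm ahead of it and the grasp point (between the pads) lies 6 mm ahead of it; z points along the fingers, x is the direction in which the jaws open and shut, and the axes are right-handed (so a half turn about z gives the same grasp; the last joint's range is limited). The gripper opens to 85 mm and grips with 20 to 120 N. Pads are 22 mm wide; open, the fingers measure 114 mm over their backs; the gripper's body (76 mm by 85 mm) begins 54 mm behind the grasp point. The pads swing forward as they close: fully open they stand 13 mm farther back than shut.
Start: joints at [-1.285, 0.353, 1.633, -0, 1.155, -0.002], TCP at [177.401, -599.297, 256.281] pointing down, gripper open.
Joint ranges: [-2.63, 2.63], [-0.92, 2.1], [0.06, 2.66], [-1.3, 4.44], [0, 2.69], [-3.02, 3.02]. Speed limits (rad/s): [2.22, 2.22, 2.79, 3.14, 3.14, 3.14].

### API

Orientations are given as [roll, pitch, yaw] about the fixed x, y, z axes, in that order (R = Rz(yaw) Ry(pitch) Rx(roll)).
In Python, from rig import r gives the robot as it stands. The module is installed in compiled form; this text tells all that it offers.
- The arm moves only by the tool jog_arm, never from a script. Its argument "deltas" is a list of rows, each an object with "gripper": the gripper command: -1 is fully open, 1 is shut, values between are in proportion; "translation": the shift along the world's x, y, z in units of 10 cm (1.0 is 10 cm), a list of three; "dr": the turn, a rotation vector about the world's x, y, z in units of pi/2 rad (1.0 is pi/2 rad), a list of three. In form: [{"gripper": gripper, "translation": [x, y, z], "dr": [wx, wy, wz]}, ...]. A call has 1 to 12 rows; each row shifts and turns the commanded pose from where the row before left it; what a row does not reach is not made up. A row lasts 1/12 s, in which the tool goes at most 41.7 mm and 7.16 degrees, less where a joint would pass 70% of its speed; a pose out of reach is approached as far as the arm can. A call with a number of a shift or a turn outside -1 to 1 is refused whole. A call with a gripper value outside its range is refused whole. The fingers move at their own pace and stop on an object; "squeeze" is the grip in N (left out, the last holds). Time passes only in rows, so rows that do not move let the fingers close. It gives the time, the measured TCP pose, the force and the opening at its end, in the units of the state.
- r.sense(): the state, without advancing time (a new reading comes with each control period).
- r.grab_frame(name): name is "scene" or "side" or "wrist"; returns the picture (480x640x3 uint8, blue, green, red); there is no depth.
- r.calibration(name): a dict with "mtx" (3x3 intrinsics, pixels), "world_from_camera" (4x4, takes a point from camera to world coordinates). Camera axes: x right, y down, z forward; pixel columns grow to the right and rows downward; lengths in mm; the calibration is good to about 2 mm. A picture is of the moment at which its call begins: read the wrist's pose just before it. calibration takes no time and is no camera call; for the wrist camera it gives the pose at the moment of the call.
- r.sign_off(): hands the job in, once; it reports no verdict.
The state is a dict: "clock": time; "qpos": joint angles; "qvel": joint speeds; "joint_efforts": joint torques, N m; "eef_pos": TCP position; "tcp_rot": TCP orientation; "contact_force": force on the tool from outside, world axes, zero at the start; "wrist_torque": the same for the moment, N m; "opening": opening from 0.0 (shut) to 1.0 (fully open).
Only numpy, scipy, OpenCV 4.12 (cv2) and the standard library are available. Lean on these libraries where they do the work, as an engineer would, in place of code of your own. Each camera call takes 0.05 s, during which the arm holds its last target. There are 200 camera calls.

## Working session

There is one attempt and no reset: what is moved stays moved. The work goes in short steps, Python scripts to look and compute and a tool call to move; the robot and the scene stay as the last step left them, time stands still between calls to the robot, and variables do not carry over. Pictures are saved under pics/ and viewed, about 8 in all and at most 12, crops included, and the job is handed in when it is done.

Besides the shell and the picture viewer there is one more tool, called after "Emit:" as name([rows], argument=value, ...), one row to a line, values as JSON. jog_arm: Moves the arm, as the interface text tells. Shifts and turns lie within -1 to 1; 1 stands for 10 cm of shift or pi/2 rad of turn. Its arguments: {"type":"object","properties":{"deltas":{"type":"array"},"squeeze":{"type":"number"}},"required":["deltas"]}

```bash
mkdir -p pics; python3 - <<'E'
from rig import r
import cv2,numpy as np
for n in ("scene","side"):
    cv2.imwrite(f"pics/{n}0.png",r.grab_frame(n)); c=r.calibration(n); print(n,np.round(c["mtx"],1).tolist(),np.round(c["world_from_camera"],3).tolist())
print(r.sense())
E
```

```text
scene [[454.1, 0.0, 321.2], [0.0, 454.1, 238.8], [0.0, 0.0, 1.0]] [[-0.761, 0.529, -0.376, 936.756], [0.649, 0.631, -0.426, 479.741], [0.012, -0.568, -0.823, 1178.269], [0.0, 0.0, 0.0, 1.0]]
side [[561.7, 0.0, 320.0], [0.0, 561.7, 243.2], [0.0, 0.0, 1.0]] [[-0.943, -0.232, 0.239, 102.696], [-0.333, 0.621, -0.71, 1117.726], [0.016, -0.749, -0.663, 1239.751], [0.0, 0.0, 0.0, 1.0]]
{'clock': 0.1, 'qpos': array([-1.28541981e+00,  3.53605852e-01,  1.63407883e+00, -1.73616696e-05,
        1.15520313e+00, -2.39972891e-03]), 'qvel': array([-0.00182736, -0.00122392, -0.00183383, -0.00131597, -0.00025966,
       -0.00076818]), 'joint_efforts': array([ 1.00039837e-03, -6.06355762e+01, -3.42820752e+01,  9.72572388e-05,
        4.00555131e-03,  1.36133033e-05]), 'eef_pos': array([ 177.26800821, -598.9070718 ,  255.61173598]), 'tcp_rot': array([ 3.14157989e+00,  1.29519282e-03, -1.28301307e+00]), 'contact_force': array([ 0.19756308, -0.74670793, -0.95305409]), 'wrist_torque': array([0.00150116, 0.01721364, 0.00736792]), 'opening': 1.0011157129625698}
```

View pics/scene0.png

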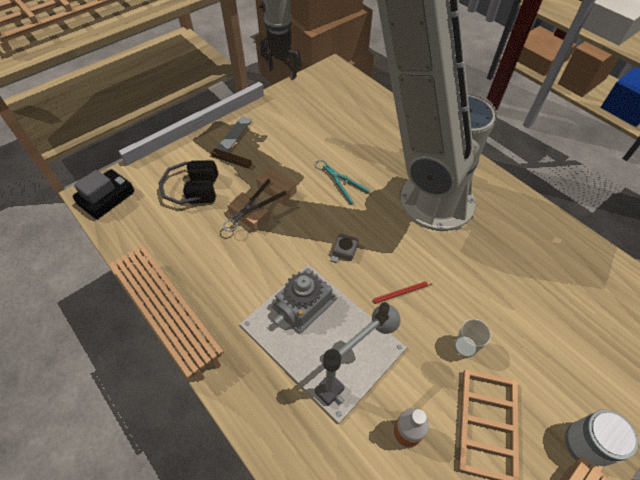

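View pics/side0.png

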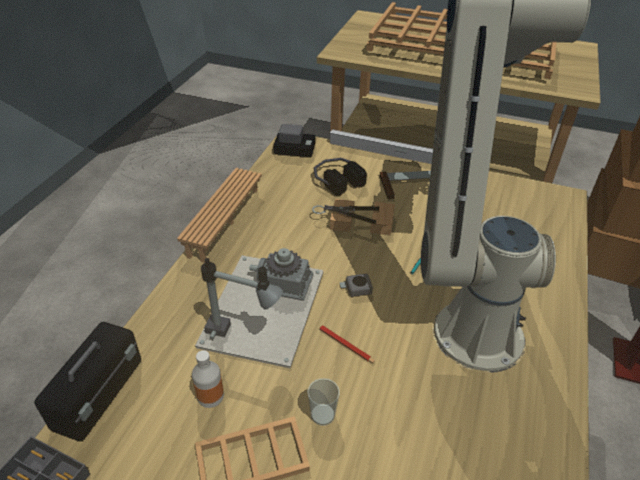

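Scene view: stub at about (303,283), post (332,360), grip (383,312), pliers around (245,205). In the side view: stub (284,255), post (208,270), grip (262,277). I'll enlarge these.

```bash
python3 - <<'E'
import cv2,numpy as np
s=cv2.imread("pics/scene0.png");d=cv2.imread("pics/side0.png")
def t(im,x,y):return cv2.resize(im[y:y+100,x:x+133],(399,300),interpolation=cv2.INTER_CUBIC)
cv2.imwrite("pics/tiles.png",np.vstack([np.hstack([t(s,280,265),t(d,190,235)]),np.hstack([t(s,205,155),t(d,295,175)])]))
E
```

```text
(no output)
```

View pics/tiles.png

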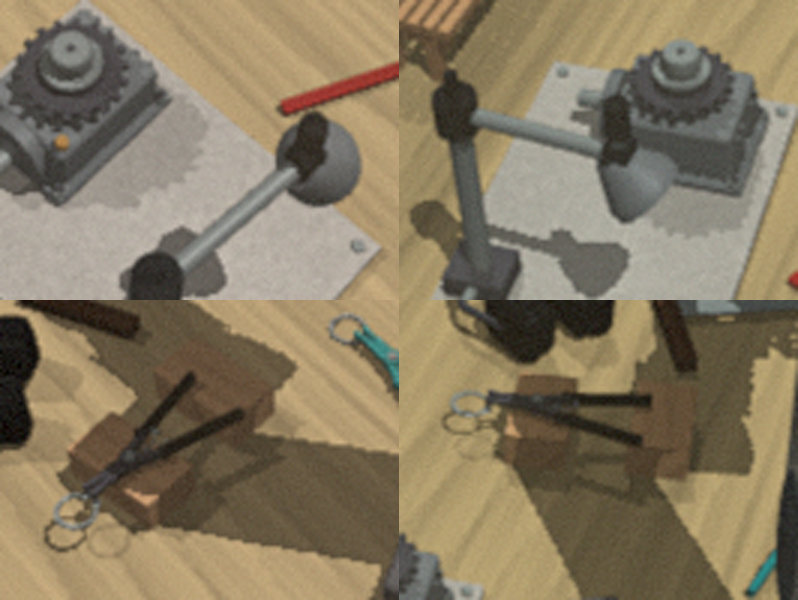

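Tile view: stub end is clear in both views, grip is an upright black cylinder above the lamp cone, and the pliers' ring, pivot and handle ends are distinct. Triangulating.

```bash
cat > h.py <<'E'
from rig import r
import cv2,numpy as np
def ray(c,p):
    K=np.array(c["mtx"]);T=np.array(c["world_from_camera"])
    d=T[:3,:3]@np.linalg.solve(K,[p[0],p[1],1.]);return T[:3,3],d/np.linalg.norm(d)
def plane(c,p,z):
    o,d=ray(c,p);return o+d*(z-o[2])/d[2]
def tri(c1,p1,c2,p2):
    o1,d1=ray(c1,p1);o2,d2=ray(c2,p2)
    t=np.linalg.lstsq(np.c_[d1,-d2],o2-o1,rcond=None)[0]
    a,b=o1+d1*t[0],o2+d2*t[1];return (a+b)/2,np.linalg.norm(a-b)
def px(c,X):
    T=np.linalg.inv(np.array(c["world_from_camera"]));v=np.array(c["mtx"])@(T[:3,:3]@X+T[:3,3]);return v[:2]/v[2]
E
python3 - <<'E'
from h import *
s,d=r.calibration("scene"),r.calibration("side")
for n,a,b in [("stubend",(71,47),(282,45)),("griptop",(314,118),(218,98)),("gripbot",(308,158),(219,152)),("post",(158,262),(51,73))]:
    print(n,*tri(s,np.array(a)/3+(280,265),d,np.array(b)/3+(190,235)))
for n,a,b in [("clip",(76,210),(72,104)),("pivot",(130,157),(127,102)),("hA",(192,77),(251,100)),("hB",(240,112),(241,140))]:
    print(n,*tri(s,np.array(a)/3+(205,155),d,np.array(b)/3+(295,175)))
E
```

```text
stubend [585.10433588  15.70982505 147.4694968 ] 4.377699229138364
griptop [541.82504872 242.27633463 298.65811157] 0.22296850098015114
gripbot [542.42514048 246.88262001 240.63919619] 0.45351889721766325
post [692.16625146 245.45262506 279.59420832] 0.2096882416040263
clip [ 598.26742898 -332.04543878   37.51278953] 1.2288795146471687
pivot [ 528.44664149 -327.69438232   66.87907227] 6.928084443445894
hA [ 402.72457558 -391.75752011   52.70848622] 2.9100164947929255
hB [ 394.03731034 -316.90553937   53.90489851] 2.0899458147833383
```

Checks: post–grip 150 mm, post–stub 254 mm (should be 256), so the points hold. Moving above the grip.

Emit:
jog_arm([
  {"gripper":-1,"translation":[0,0,0.35],"dr":[0,0,-0.05]},
  {"gripper":-1,"translation":[0,0,0.35],"dr":[0,0,-0.05]},
  {"gripper":-1,"translation":[0,0,0.35],"dr":[0,0,-0.05]},
  {"gripper":-1,"translation":[0.13,0.3,0.35],"dr":[0,0,-0.033]},
  {"gripper":-1,"translation":[0.13,0.3,0.1],"dr":[0,0,0]},
  {"gripper":-1,"translation":[0.13,0.3,0],"dr":[0,0,0]},
  {"gripper":-1,"translation":[0.13,0.3,0],"dr":[0,0,0]},
  {"gripper":-1,"translation":[0.13,0.3,0],"dr":[0,0,0]},
  {"gripper":-1,"translation":[0.13,0.3,0],"dr":[0,0,0]},
  {"gripper":-1,"translation":[0.13,0.3,0],"dr":[0,0,0]},
  {"gripper":-1,"translation":[0.13,0.3,0],"dr":[0,0,0]},
  {"gripper":-1,"translation":[0.13,0.3,0],"dr":[0,0,0]},
])

```text
clock: 1.1
eef_pos: [292.8, -331.6, 401.5]
tcp_rot: [3.141, 0.0, -1.571]
contact_force: [0.2, -0.9, -0.6]
opening: 0.999
```

Emit:
jog_arm([
  {"gripper":-1,"translation":[0.13,0.3,0],"dr":[0,0,0]},
  {"gripper":-1,"translation":[0.13,0.3,0],"dr":[0,0,0]},
  {"gripper":-1,"translation":[0.13,0.3,0],"dr":[0,0,0]},
  {"gripper":-1,"translation":[0.13,0.3,0],"dr":[0,0,0]},
  {"gripper":-1,"translation":[0.13,0.3,0],"dr":[0,0,0]},
  {"gripper":-1,"translation":[0.13,0.3,0],"dr":[0,0,0]},
  {"gripper":-1,"translation":[0.13,0.3,0],"dr":[0,0,0]},
  {"gripper":-1,"translation":[0.13,0.3,0],"dr":[0,0,0]},
  {"gripper":-1,"translation":[0.13,0.3,0],"dr":[0,0,0]},
  {"gripper":-1,"translation":[0.13,0.3,0],"dr":[0,0,0]},
  {"gripper":-1,"translation":[0.13,0.3,0],"dr":[0,0,0]},
  {"gripper":-1,"translation":[0.13,0.3,0],"dr":[0,0,0]},
])

```text
clock: 2.1
eef_pos: [448.8, 28.5, 401.6]
tcp_rot: [3.141, -0.0, -1.57]
contact_force: [1.1, -1.6, -0.3]
opening: 1.001
```

Emit:
jog_arm([
  {"gripper":-1,"translation":[0.117,0.268,0],"dr":[0,0,0]},
  {"gripper":-1,"translation":[0.117,0.268,0],"dr":[0,0,0]},
  {"gripper":-1,"translation":[0.117,0.268,0],"dr":[0,0,0]},
  {"gripper":-1,"translation":[0.117,0.268,0],"dr":[0,0,0]},
  {"gripper":-1,"translation":[0.117,0.268,0],"dr":[0,0,0]},
  {"gripper":-1,"translation":[0.117,0.268,0],"dr":[0,0,0]},
  {"gripper":-1,"translation":[0.117,0.268,0],"dr":[0,0,0]},
  {"gripper":-1,"translation":[0.11,0.26,0],"dr":[0,0,0]},
  {"gripper":-1,"translation":[0,0,0],"dr":[0,0,0]},
])

```text
clock: 2.85
eef_pos: [542.7, 244.3, 400.6]
tcp_rot: [3.141, 0.001, -1.568]
contact_force: [-1.1, 0.0, -0.7]
opening: 1.001
```

```bash
python3 - <<'E'
from h import *
c=r.calibration("wrist");im=r.grab_frame("wrist");cv2.imwrite("pics/w1.png",im)
print(np.round(c["mtx"],1).tolist(),np.round(c["world_from_camera"],3).tolist(),r.sense()["eef_pos"])
for n,X in [("grip",(542,243,299)),("post",(692,245,280)),("stub",(585,16,147))]: print(n,px(c,np.array(X,float)))
E
```

```text
[[358.6, 0.0, 328.2], [0.0, 358.6, 239.4], [0.0, 0.0, 1.0]] [[0.003, -0.958, -0.287, 616.451], [-1.0, -0.003, 0.0, 244.124], [-0.001, 0.287, -0.958, 518.543], [0.0, 0.0, 0.0, 1.0]] [541.86738361 242.28824921 400.58972101]
grip [329.93140677 252.20444121]
post [327.49777408  -4.84242202]
stub [552.63479203 164.88106833]
```

View pics/w1.png

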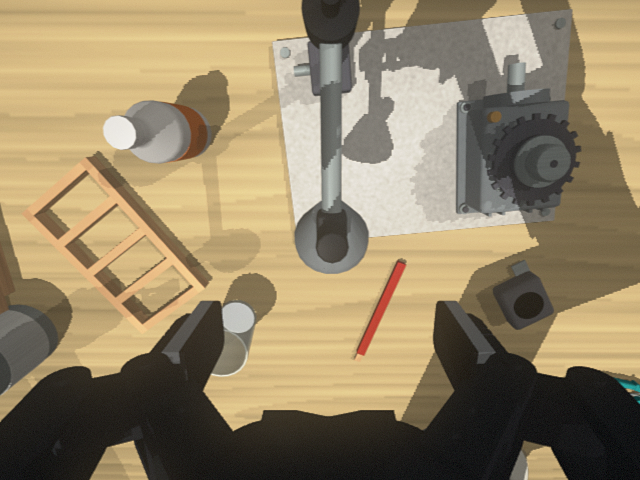

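Wrist view: grip top at (332,247), stub end at (553,163) — both within a few mm of prediction. Descend and pinch.

Emit:
jog_arm([
  {"gripper":-1,"translation":[0.03,-0.01,-0.3],"dr":[0,0,0]},
  {"gripper":-1,"translation":[0,0,-0.3],"dr":[0,0,0]},
  {"gripper":-1,"translation":[0,0,-0.3],"dr":[0,0,0]},
  {"gripper":-1,"translation":[0,0,-0.2],"dr":[0,0,0]},
  {"gripper":0.4,"translation":[0,0,0],"dr":[0,0,0]},
  {"gripper":1,"translation":[0,0,0],"dr":[0,0,0]},
  {"gripper":1,"translation":[0,0,0],"dr":[0,0,0]},
  {"gripper":1,"translation":[0,0,0],"dr":[0,0,0]},
  {"gripper":1,"translation":[0,0,0],"dr":[0,0,0]},
  {"gripper":1,"translation":[0,0,0],"dr":[0,0,0]},
], squeeze=30)

```text
clock: 3.73
eef_pos: [545.3, 239.8, 293.6]
tcp_rot: [-3.139, 0.001, -1.57]
contact_force: [-0.0, -0.6, 6.3]
opening: 0.247
```

```bash
python3 - <<'E'
from h import *
s=r.sense();print(s["opening"]*85,s["contact_force"],s["eef_pos"])
P=np.array([692.2,245.4]);S=np.array([585.1,15.7]);g=s["eef_pos"][:2]
print(np.linalg.norm(g-P)); v=g-P;a0=np.arctan2(v[1],v[0])%(2*np.pi);w=S-P;a1=np.arctan2(w[1],w[0])%(2*np.pi)
print(a0,a1,a1-a0)
for k in np.linspace(0,1,13): 
    a=a0+(a1-a0)*k;q=P+150*np.array([np.cos(a),np.sin(a)]);print(np.round(q,1), np.round((q-globals().get("q0",g))/100,3));q0=q
print("dr",(a1-a0)/12/(np.pi/2))
E
```

```text
20.954553530779783 [-0.02876393 -0.60441951  6.30619033] [545.3285896  239.78888038 293.59946259]
146.97855577417755
3.1797783838983964 4.276095535280347 1.0963171513819505
[542.3 239.7] [-0.03  -0.001]
[543.5 226. ] [ 0.011 -0.137]
[545.8 212.5] [ 0.024 -0.135]
[549.5 199.3] [ 0.036 -0.132]
[554.3 186.5] [ 0.048 -0.128]
[560.2 174.1] [ 0.06  -0.123]
[567.3 162.4] [ 0.071 -0.117]
[575.3 151.3] [ 0.081 -0.111]
[584.4 141.1] [ 0.091 -0.103]
[594.4 131.7] [ 0.1   -0.094]
[605.2 123.2] [ 0.108 -0.084]
[616.7 115.8] [ 0.115 -0.074]
[628.8 109.5] [ 0.121 -0.063]
dr 0.05816143127962105
```

Gripped at 21–22 mm opening (grip is 22). Slight upward force, so lift 4 mm and swing along the arc.

Emit:
jog_arm([
  {"gripper":1,"translation":[0.008,-0.137,0.04],"dr":[0,0,0.058]},
  {"gripper":1,"translation":[0.024,-0.135,0],"dr":[0,0,0.058]},
  {"gripper":1,"translation":[0.036,-0.132,0],"dr":[0,0,0.058]},
  {"gripper":1,"translation":[0.048,-0.128,0],"dr":[0,0,0.058]},
  {"gripper":1,"translation":[0.06,-0.123,0],"dr":[0,0,0.058]},
  {"gripper":1,"translation":[0.071,-0.117,0],"dr":[0,0,0.058]},
  {"gripper":1,"translation":[0.081,-0.111,0],"dr":[0,0,0.058]},
  {"gripper":1,"translation":[0.091,-0.103,0],"dr":[0,0,0.058]},
  {"gripper":1,"translation":[0.1,-0.094,0],"dr":[0,0,0.058]},
  {"gripper":1,"translation":[0.108,-0.084,0],"dr":[0,0,0.058]},
  {"gripper":1,"translation":[0.115,-0.074,0],"dr":[0,0,0.058]},
  {"gripper":1,"translation":[0.121,-0.063,0],"dr":[0,0,0.058]},
])

```text
clock: 4.73
eef_pos: [630.0, 109.6, 294.4]
tcp_rot: [3.141, 0.004, -0.472]
contact_force: [-1.3, 6.7, -9.9]
opening: 0.245
```

Emit:
jog_arm([
  {"gripper":1,"translation":[0,0,0],"dr":[0,0,0]},
  {"gripper":1,"translation":[0,0,0],"dr":[0,0,0]},
  {"gripper":1,"translation":[0,0,0],"dr":[0,0,0]},
])

```text
clock: 4.98
eef_pos: [630.0, 109.6, 294.5]
tcp_rot: [3.141, 0.002, -0.479]
contact_force: [2.1, 3.8, -16.5]
opening: 0.239
```

Emit:
jog_arm([
  {"gripper":-1,"translation":[0,0,0],"dr":[0,0,0]},
  {"gripper":-1,"translation":[0,0,0],"dr":[0,0,0]},
  {"gripper":-1,"translation":[0,0,0],"dr":[0,0,0]},
  {"gripper":-1,"translation":[0,0,0],"dr":[0,0,0]},
  {"gripper":-1,"translation":[0,0,0.2],"dr":[0,0,0]},
  {"gripper":-1,"translation":[0,0,0.35],"dr":[0,0,0]},
  {"gripper":-1,"translation":[0,0,0.35],"dr":[0,0,0]},
  {"gripper":-1,"translation":[-0.12,-0.3,0.1],"dr":[0,0,-0.06]},
  {"gripper":-1,"translation":[-0.12,-0.3,0],"dr":[0,0,-0.06]},
  {"gripper":-1,"translation":[-0.12,-0.3,0],"dr":[0,0,-0.06]},
  {"gripper":-1,"translation":[-0.12,-0.3,0],"dr":[0,0,-0.06]},
  {"gripper":-1,"translation":[-0.12,-0.3,0],"dr":[0,0,-0.06]},
])

```text
clock: 5.98
eef_pos: [570.2, -41.9, 396.8]
tcp_rot: [-3.14, -0.001, -0.953]
contact_force: [0.1, -0.4, 0.3]
opening: 0.999
```

Emit:
jog_arm([
  {"gripper":-1,"translation":[-0.12,-0.3,-0.1],"dr":[0,0,-0.06]},
  {"gripper":-1,"translation":[-0.12,-0.3,-0.1],"dr":[0,0,-0.06]},
  {"gripper":-1,"translation":[-0.12,-0.3,-0.1],"dr":[0,0,-0.06]},
  {"gripper":-1,"translation":[-0.12,-0.3,-0.1],"dr":[0,0,-0.06]},
  {"gripper":-1,"translation":[-0.12,-0.3,-0.1],"dr":[0,0,-0.06]},
  {"gripper":-1,"translation":[-0.12,-0.3,-0.1],"dr":[0,0,-0.027]},
  {"gripper":-1,"translation":[-0.12,-0.3,-0.1],"dr":[0,0,0]},
  {"gripper":-1,"translation":[-0.12,-0.3,-0.1],"dr":[0,0,0]},
  {"gripper":-1,"translation":[-0.12,-0.3,-0.1],"dr":[0,0,0]},
  {"gripper":-1,"translation":[-0.12,-0.3,-0.1],"dr":[0,0,0]},
  {"gripper":-1,"translation":[0,0,-0.1],"dr":[0,0,0]},
  {"gripper":-1,"translation":[0,0,0],"dr":[0,0,0]},
])

```text
clock: 6.98
eef_pos: [449.6, -341.4, 284.3]
tcp_rot: [3.14, 0.001, -1.465]
contact_force: [-0.6, 0.1, -0.4]
opening: 0.999
```

```bash
python3 - <<'E'
from h import *
s=r.sense();print(s["eef_pos"],s["tcp_rot"])
c=r.calibration("wrist");im=r.grab_frame("wrist");cv2.imwrite("pics/w2.png",im)
d=r.grab_frame("side");e=r.grab_frame("scene")
t=lambda im,x,y,w,h,W,H:cv2.resize(im[y:y+h,x:x+w],(W,H),interpolation=cv2.INTER_CUBIC)
cv2.imwrite("pics/side2.png",d);cv2.imwrite("pics/scene2.png",e)
cv2.imwrite("pics/t2.png",np.vstack([np.hstack([t(d,190,225,133,100,399,300),t(e,270,260,133,100,399,300)]),cv2.resize(np.hstack([im[:300,120:520]]),(798,300*798//400))[:300]])) if 0 else cv2.imwrite("pics/t2.png",np.vstack([im,np.hstack([t(d,190,240,128,48,320,120),t(e,270,265,128,96,320,240)[:120]])]))
import pickle;pickle.dump(c,open("w2.pkl","wb"))
print(px(c,np.array([598,-332,38.])),px(c,np.array([452,-348,52.])))
E
```

```text
[ 449.55998897 -341.41762298  284.33987829] [ 3.14007760e+00  1.39408989e-03 -1.46527159e+00]
[335.04598361  46.07247033] [334.95307172 207.39695074]
```

View pics/t2.png

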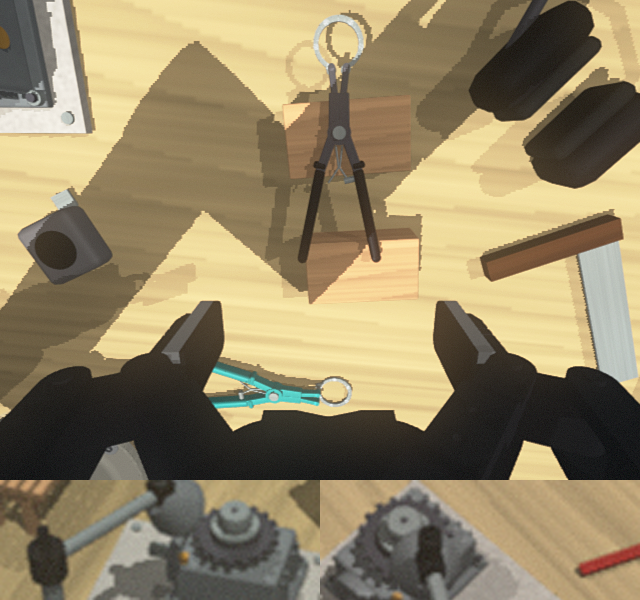

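Wrist view: clip centre (339,43), pivot (339,132), handles at mid-gap (312,205) and (367,205); lower tiles show the lamp swung over towards the stub.

```bash
python3 - <<'E'
from h import *
import pickle;c=pickle.load(open("w2.pkl","rb"))
C=plane(c,(339.5,43),38);A=plane(c,(312,205),52);B=plane(c,(367,205),52);V=plane(c,(339,132),59)
E1=plane(c,(303,257),52);E2=plane(c,(377,257),52)
print("clip",C,"A",A,"B",B,"pivot",V,"ends",E1,E2);M=(A+B)/2
print("sep",np.linalg.norm(A-B),"mid",M,"dist clip",np.linalg.norm((C-M)[:2]),"axis",np.arctan2(*(C-M)[[1,0]]),np.arctan2(*(V-M)[[1,0]]))
for v in (180,228): print(plane(c,(339,v),45))
# clip ring via bright mask
E
```

```text
clip [ 600.92689459 -335.75440345   38.        ] A [ 451.99106163 -325.1015032    52.        ] B [ 457.76702512 -379.32187306   52.        ] pivot [ 523.69298525 -343.59814976   59.        ] ends [ 396.58706024 -320.90545874   52.        ] [ 404.71520771 -397.08357413   52.        ]
sep 54.5271516061861 mid [ 454.87904338 -352.21168813   52.        ] dist clip 146.97216424840448 axis 0.11221085255868238 0.12452376725520817
[ 478.44621624 -349.19832084   45.        ]
[ 429.56283199 -354.82510192   45.        ]
```

Emit:
jog_arm([
  {"gripper":-1,"translation":[0.05,-0.108,-0.3],"dr":[0,0,0.004]},
  {"gripper":-1,"translation":[0,0,-0.35],"dr":[0,0,0]},
  {"gripper":-1,"translation":[0,0,-0.35],"dr":[0,0,0]},
  {"gripper":-1,"translation":[0,0,-0.35],"dr":[0,0,0]},
  {"gripper":-1,"translation":[0,0,-0.35],"dr":[0,0,0]},
  {"gripper":-1,"translation":[0,0,-0.25],"dr":[0,0,0]},
  {"gripper":-1,"translation":[0,0,-0.2],"dr":[0,0,0]},
  {"gripper":-1,"translation":[0,0,-0.11],"dr":[0,0,0]},
  {"gripper":-1,"translation":[0,0,0],"dr":[0,0,0]},
  {"gripper":-1,"translation":[0,0,0],"dr":[0,0,0]},
], squeeze=80)

```text
clock: 7.97
eef_pos: [456.8, -351.2, 60.4]
tcp_rot: [-3.141, -0.0, -1.455]
contact_force: [-0.0, 0.1, 0.9]
opening: 0.998
```

```bash
python3 - <<'E'
from h import *
print(r.sense()["eef_pos"],r.sense()["contact_force"])
s,d=r.calibration("scene"),r.calibration("side")
cv2.imwrite("pics/w3.png",r.grab_frame("wrist"))
# lamp check: grip top in tiles (scene tile scale 2.5)
print(tri(s,(270+430/1.0/2.5-320/2.5,265+(535-480)/2.5),d,(190+160/2.5,240)))
im=cv2.imread("pics/side2.png");im2=cv2.imread("pics/scene2.png")
k=lambda im,x,y:cv2.resize(im[y:y+100,x:x+133],(399,300),interpolation=cv2.INTER_CUBIC)
cv2.imwrite("pics/t3.png",np.vstack([np.hstack([k(im,190,215),k(im2,270,255)]),cv2.resize(cv2.imread("pics/w3.png"),(400,300))[:, :].copy() if 0 else np.hstack([cv2.resize(cv2.imread("pics/w3.png"),(399,300)),np.zeros((300,399,3),np.uint8)])]))
E
```

```text
[ 456.75059428 -351.18086875   60.42530575] [-0.01215156  0.05505493  0.89641369]
(array([622.72269332, 104.10695689, 257.61090481]), np.float64(19.21584665083679))
```

View pics/t3.png

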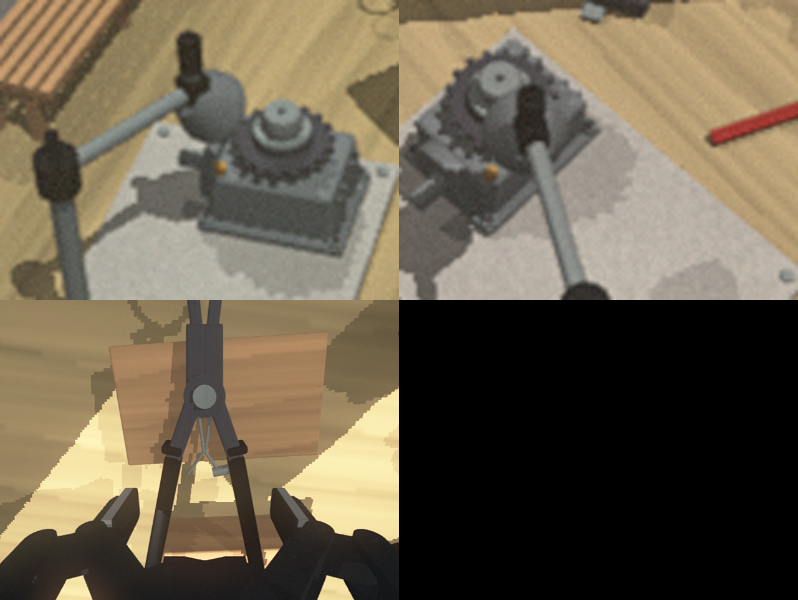

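Wrist view: both handles lie between the open pads, symmetric. Lamp grip top at side (253,228), scene (314,286); checking aim before touching the pliers.

```bash
python3 - <<'E'
from h import *
s,d=r.calibration("scene"),r.calibration("side")
g,e=tri(s,(314,285.7),d,(253,227.7));print(g,e)
p=np.array([692.2,245.4]);S=np.array([585.1,15.7])
for gg in (g[:2],np.array([630,109.6])):
    u=(gg-p)/np.linalg.norm(gg-p);print(np.linalg.norm(gg-p),np.linalg.norm(p+256*u-S))
E
```

```text
[627.78390168 109.03960505 294.76977303] 1.710335632361664
150.80978427398597 2.8613212341635212
149.36693074439205 3.087639530663115
```

Emit:
jog_arm([
  {"gripper":0.0,"translation":[0,0,-0.03],"dr":[0,0,0]},
  {"gripper":0.4,"translation":[0,0,0],"dr":[0,0,0]},
  {"gripper":1,"translation":[0,0,0],"dr":[0,0,0]},
  {"gripper":1,"translation":[0,0,0],"dr":[0,0,0]},
  {"gripper":1,"translation":[0,0,0],"dr":[0,0,0]},
  {"gripper":1,"translation":[0,0,0],"dr":[0,0,0]},
  {"gripper":1,"translation":[0,0,0],"dr":[0,0,0]},
  {"gripper":1,"translation":[0,0,0],"dr":[0,0,0]},
  {"gripper":1,"translation":[0,0,0],"dr":[0,0,0]},
  {"gripper":1,"translation":[0,0,0],"dr":[0,0,0]},
])

```text
clock: 8.85
eef_pos: [457.3, -352.9, 59.7]
tcp_rot: [-3.139, -0.003, -1.456]
contact_force: [-2.4, 1.4, 19.3]
opening: 0.316
```

Lamp aim is within ~3 mm. Pliers squeezed home; lift.

Emit:
jog_arm([
  {"gripper":1,"translation":[0,0,0.04],"dr":[0,0,0]},
  {"gripper":1,"translation":[0,0,0.1],"dr":[0,0,0]},
  {"gripper":1,"translation":[0,0,0.2],"dr":[0,0,0]},
  {"gripper":1,"translation":[0,0,0.3],"dr":[0,0,0]},
  {"gripper":1,"translation":[0,0,0.3],"dr":[0,0,0]},
  {"gripper":1,"translation":[0,0,0.3],"dr":[0,0,0]},
  {"gripper":1,"translation":[0,0,0.3],"dr":[0,0,0]},
  {"gripper":1,"translation":[0,0,0.2],"dr":[0,0,0]},
  {"gripper":1,"translation":[0,0,0],"dr":[0,0,0]},
  {"gripper":1,"translation":[0,0,0],"dr":[0,0,0]},
  {"gripper":1,"translation":[0,0,0],"dr":[0,0,0]},
])

```text
clock: 9.77
eef_pos: [455.2, -351.0, 230.0]
tcp_rot: [3.141, 0.001, -1.456]
contact_force: [-0.2, -0.1, -3.1]
opening: 0.307
```

```bash
python3 - <<'E'
from h import *
s=r.sense();print(s["eef_pos"],s["tcp_rot"],s["contact_force"],s["wrist_torque"],s["opening"])
c=r.calibration("wrist");w=r.grab_frame("wrist");d=r.grab_frame("side");e=r.grab_frame("scene")
for n,i in (("w4",w),("side4",d),("scene4",e)):cv2.imwrite(f"pics/{n}.png",i)
import pickle;pickle.dump(c,open("w4.pkl","wb"))
# crops around expected clip
T=s["eef_pos"]+[147*np.cos(.115),147*np.sin(.115),-20]
print("expected clip",T)
def crop(n,i,S=100):
    p=px(r.calibration(n),T).astype(int);x,y=np.clip(p-[S*2//3,S//2],0,None);print(n,p,x,y);return cv2.resize(i[y:y+S,x:x+S*4//3],(399,300),interpolation=cv2.INTER_CUBIC)
cv2.imwrite("pics/t4.png",np.vstack([np.hstack([crop("side",d),crop("scene",e)]),np.hstack([w[:300,:400][:, :399] if 0 else w[0:300,130:529],np.zeros((300,399,3),np.uint8)])]))
E
```

```text
[ 455.21352734 -350.98124106  229.97605025] [ 3.14058738e+00  9.57663191e-04 -1.45581023e+00] [-0.24686036 -0.10220007 -3.05723434] [ 0.03552685  0.11280757 -0.01415439] 0.30679075406424183
expected clip [ 601.24256064 -334.11347787  209.97605025]
side [319 167] 253 117
scene [219 188] 153 138
```

View pics/t4.png

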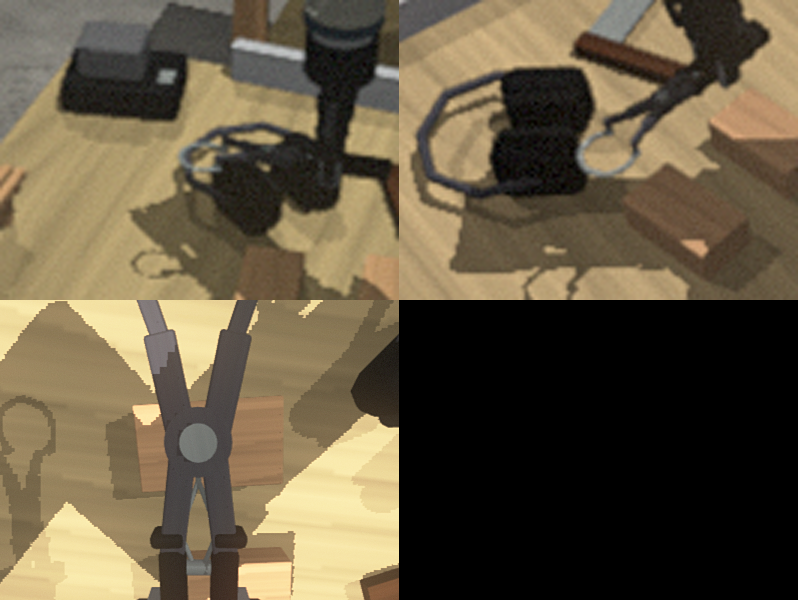

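Pliers are held, handles squeezed, clip round and spread: scene (222.7,190.3), side about (322,169).

```bash
python3 - <<'E'
from h import *
import pickle
s,d,w=r.calibration("scene"),r.calibration("side"),pickle.load(open("w4.pkl","rb"))
C,e=tri(s,(222.7,190.3),d,(322,169.3));print(C,e)
# pivot head in wrist: check height via expected horizontal dist 69-70 from grip
for z in (222,226,230,234): print(z,plane(w,(328,143),z))
im=cv2.imread("pics/w4.png");print(im.shape)
cs=cv2.imread("pics/scene4.png");
for p in (C,): print(px(s,p),px(d,p))
print(plane(s,(222.7,190.3),208),plane(d,(322,169.3),208))
E
```

```text
[ 593.18571734 -333.67620602  201.7827833 ] 7.6947968298565845
222 [ 524.90838437 -343.15737758  222.        ]
226 [ 525.02407978 -343.14860494  226.        ]
230 [ 525.1397752 -343.1398323  230.       ]
234 [ 525.25547062 -343.13105966  234.        ]
(480, 640, 3)
[222.57805603 188.92937419] [321.26700823 170.23004963]
[ 597.90254621 -324.05501195  208.        ] [ 589.79103994 -330.87968218  208.        ]
```

Pivot at 70 mm along axis 0.112 rad from the TCP, consistent. Move to a side-offset viewing pose to fix the stub with the wrist camera.

Emit:
jog_arm([
  {"gripper":1,"translation":[0.05,0.15,0.06],"dr":[0,0,0]},
  {"gripper":1,"translation":[0.05,0.3,0.06],"dr":[0,0,0]},
  {"gripper":1,"translation":[0.05,0.3,0.06],"dr":[0,0,0]},
  {"gripper":1,"translation":[0.05,0.3,0.06],"dr":[0,0,0]},
  {"gripper":1,"translation":[0.05,0.3,0.06],"dr":[0,0,0]},
  {"gripper":1,"translation":[0.05,0.3,0.06],"dr":[0,0,0]},
  {"gripper":1,"translation":[0.05,0.3,0.06],"dr":[0,0,0]},
  {"gripper":1,"translation":[0.05,0.3,0.06],"dr":[0,0,0]},
  {"gripper":1,"translation":[0.05,0.3,0.06],"dr":[0,0,0]},
  {"gripper":1,"translation":[0.05,0.2,0.06],"dr":[0,0,0]},
  {"gripper":1,"translation":[0,0,0],"dr":[0,0,0]},
  {"gripper":1,"translation":[0,0,0],"dr":[0,0,0]},
])

```text
clock: 10.92
eef_pos: [505.9, -75.6, 290.1]
tcp_rot: [3.141, 0.0, -1.453]
contact_force: [-0.4, -0.6, -2.0]
opening: 0.313
```

```bash
python3 - <<'E'
from h import *
import pickle
s=r.sense();print(s["eef_pos"],s["tcp_rot"],s["opening"])
c=r.calibration("wrist");w=r.grab_frame("wrist");cv2.imwrite("pics/w5.png",w);pickle.dump(c,open("w5.pkl","wb"))
p=px(c,np.array([585.1,15.7,147]));print(p)
x,y=np.clip((p-[100,75]).astype(int),0,[440,330]);print(x,y)
d=r.grab_frame("side");e=r.grab_frame("scene");cv2.imwrite("pics/side5.png",d);cv2.imwrite("pics/scene5.png",e)
T=s["eef_pos"]+[147*np.cos(.115),147*np.sin(.115),-20]
def crop(n,i,S=75):
    q=px(r.calibration(n),T).astype(int);a,b=np.clip(q-[50,37],0,None);print(n,q,a,b);return cv2.resize(i[b:b+75,a:a+100],(400,300),interpolation=cv2.INTER_CUBIC)
cv2.imwrite("pics/t5.png",np.vstack([np.hstack([crop("side",d),crop("scene",e)]),np.hstack([cv2.resize(w[y:y+150,x:x+200],(400,300),interpolation=cv2.INTER_CUBIC),cv2.resize(w,(400,300))])]))
E
```

```text
[505.85939592 -75.63510335 290.06219862] [ 3.14050540e+00  1.44007513e-04 -1.45344606e+00] 0.31272490209900144
[208.80876178 107.87449905]
108 32
side [270 196] 220 159
scene [261 249] 211 212
```

View pics/t5.png

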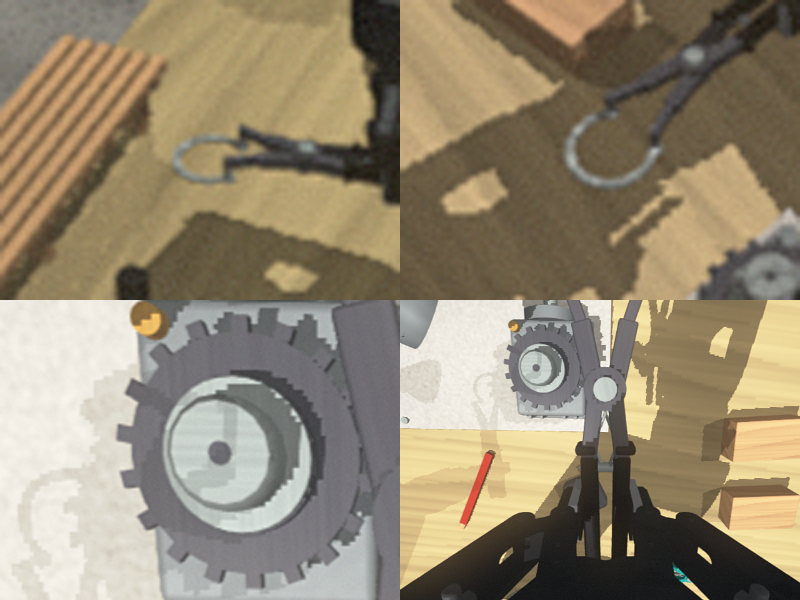

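Wrist view: stub hole at (218,108.5). Ring visible in scene (centre ≈(264,248)) and side (≈(272,199)). Fit ring by casting its bright pixels onto a plane; combine stub rays from all views.

```bash
cat >> h.py <<'E'
from scipy.optimize import least_squares
def raysfit(L):
    A=np.zeros((3,3));b=np.zeros(3)
    for c,p in L:
        o,d=ray(c,p);M=np.eye(3)-np.outer(d,d);A+=M;b+=M@o
    X=np.linalg.solve(A,b);return X,[np.round(px(c,X)-p,1) for c,p in L]
def ringpix(im,a,b,w,h,thr):
    t=im[b:b+h,a:a+w].astype(int);B,G,R=t[...,0],t[...,1],t[...,2]
    v,u=np.nonzero((B>thr)&(B-R>-12));return np.c_[u+a,v+b].astype(float)
def circ(c,P,z):
    W=np.array([plane(c,p,z)[:2] for p in P])
    f=lambda q:np.hypot(*(W-q[:2]).T)-q[2]
    s=least_squares(f,[*W.mean(0),24],loss="soft_l1",f_scale=1.);return s.x,np.std(f(s.x)),len(W)
E
python3 - <<'E'
from h import *
import pickle
s,d=r.calibration("scene"),r.calibration("side");w5=pickle.load(open("w5.pkl","rb"))
w1=dict(mtx=[[358.6,0,328.2],[0,358.6,239.4],[0,0,1]],world_from_camera=[[0.003,-0.958,-0.287,616.451],[-1,-.003,0,244.124],[-.001,.287,-.958,518.543],[0,0,0,1]])
a=(s,(303.9,280.8));b=(d,(284.2,249.6));e=(w5,(218,108.5));f=(w1,(553.5,163))
for L in ([a,b,e,f],[a,b,e],[e,f],[a,b]): print(raysfit(L))
i5,j5=cv2.imread("pics/side5.png"),cv2.imread("pics/scene5.png")
for z in (262,266,270,274):
    print(z,[circ(c,ringpix(im,*bx),z) for c,im,bx in ((s,j5,(250,237,30,24,105)),(d,i5,(262,192,20,15,105)))])
E
```

```text
(array([585.48876495,  12.42846882, 143.6943635 ]), [array([-1.2, -1. ]), array([-0.4,  1.1]), array([-2.9, -0.3]), array([0.8, 1.2])])
(array([585.09491909,  12.25370625, 144.15475693]), [array([-1.1, -1.2]), array([-0.3,  1. ]), array([-2.9,  0.3])])
(array([585.99892568,  11.36485287, 140.28954002]), [array([ 0.1, -0.6]), array([-0.1,  0.4])])
(array([584.82872476,  16.30244581, 148.88248013]), [array([-0.1, -1.2]), array([-0.8,  0.7])])
262 [(array([643.55303763, -61.66522216,  25.21165042]), np.float64(1.3998564338575532), 72), (array([648.59994736, -65.00498428,  25.68534486]), np.float64(1.150960801549322), 25)]
266 [(array([644.83307132, -59.30132715,  25.10152769]), np.float64(1.3937377821478574), 72), (array([646.36716972, -60.1659988 ,  25.58041037]), np.float64(1.1462306358862966), 25)]
270 [(array([646.11310478, -56.93743454,  24.99140549]), np.float64(1.3876192284912776), 72), (array([644.13438935, -55.32701494,  25.47547431]), np.float64(1.1415006438496105), 25)]
274 [(array([647.39313799, -54.57354436,  24.88128384]), np.float64(1.3815007729940192), 72), (array([641.90160616, -50.48803274,  25.37053668]), np.float64(1.1367708277635709), 25)]
```

Estimates disagree by ~5 mm, so go to ~30 mm above the stub and measure clip and stub relatively in the same images.

Emit:
jog_arm([
  {"gripper":1,"translation":[-0.079,0.09,-0.1],"dr":[0,0,0]},
  {"gripper":1,"translation":[-0.079,0.09,-0.1],"dr":[0,0,0]},
  {"gripper":1,"translation":[-0.079,0.09,-0.1],"dr":[0,0,0]},
  {"gripper":1,"translation":[-0.079,0.09,-0.1],"dr":[0,0,0]},
  {"gripper":1,"translation":[-0.079,0.09,-0.1],"dr":[0,0,0]},
  {"gripper":1,"translation":[-0.079,0.09,-0.1],"dr":[0,0,0]},
  {"gripper":1,"translation":[-0.079,0.09,-0.15],"dr":[0,0,0]},
  {"gripper":1,"translation":[-0.079,0.09,-0.15],"dr":[0,0,0]},
  {"gripper":1,"translation":[0,0,-0.03],"dr":[0,0,0]},
  {"gripper":1,"translation":[0,0,0],"dr":[0,0,0]},
  {"gripper":1,"translation":[0,0,0],"dr":[0,0,0]},
])

```text
clock: 11.98
eef_pos: [443.4, -5.3, 198.1]
tcp_rot: [-3.141, -0.0, -1.456]
contact_force: [0.1, -0.1, -1.2]
opening: 0.311
```

```bash
python3 - <<'E'
from h import *
s=r.sense();print(s["eef_pos"],s["tcp_rot"],s["opening"],s["contact_force"])
d=r.grab_frame("side");e=r.grab_frame("scene");cv2.imwrite("pics/side6.png",d);cv2.imwrite("pics/scene6.png",e)
T=np.array([585,14,160.])
def crop(n,i):
    q=px(r.calibration(n),T).astype(int);a,b=q-[33,37];print(n,q,a,b);return cv2.resize(i[b:b+75,a:a+66],(396,450),interpolation=cv2.INTER_CUBIC)
cv2.imwrite("pics/t6.png",np.hstack([crop("side",d),crop("scene",e)]))
E
```

```text
[443.36060627  -5.28718299 198.05706032] [-3.14122336e+00 -2.71857066e-04 -1.45645724e+00] 0.31067295035071746 [ 0.13093126 -0.08955889 -1.23394129]
side [283 246] 250 209
scene [303 276] 270 239
```

View pics/t6.png

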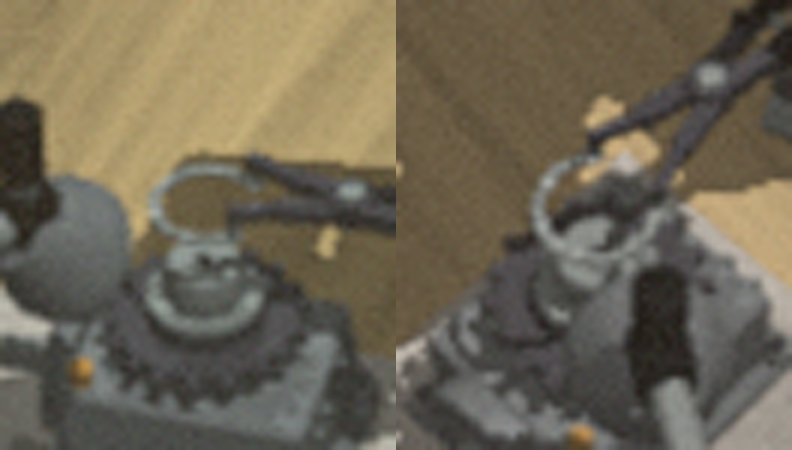

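Ring: side tile centre ≈(206,201), scene tile ≈(600,205); stub end at (205,244) and (599,251). Solve the relative offset.

```bash
python3 - <<'E'
from h import *
s,d=r.calibration("scene"),r.calibration("side")
S=np.array([585,14,146.])
J=lambda c:np.array([px(c,S+20*np.eye(3)[i])-px(c,S-20*np.eye(3)[i]) for i in range(3)]).T/40
A=np.vstack([J(d),J(s)]);print(A.round(3))
b=np.array([206-205,201-244,600-599,205-251])/6
x,res,_,_=np.linalg.lstsq(A,b,rcond=None);print("clip-stub",x,"resid px",A@x-b)
# ring fits by blue-ish bright arcs
for n,c,f,bx in (("side",d,"side6",(270,233,30,20)),("scene",s,"scene6",(290,262,30,22))):
    im=cv2.imread(f"pics/{f}.png")
    for z in (170,176,182): print(n,z,circ(c,ringpix(im,*bx,105),z))
E
```

```text
[[-0.321 -0.131 -0.009]
 [-0.081  0.218 -0.256]
 [-0.298  0.243 -0.008]
 [ 0.217  0.257 -0.19 ]]
clip-stub [-2.91743608 -1.65052499 30.16800401] resid px [ 0.70866702 -0.67936524  0.06122955  0.87870155]
side 170 (array([582.54799368,   8.57273924,  29.08950372]), np.float64(5.092928184893833), 71)
side 176 (array([579.85653757,  14.79395237,  28.92700216]), np.float64(5.064358684906671), 71)
side 182 (array([577.16507734,  21.01516411,  28.76450077]), np.float64(5.035789439283323), 71)
scene 170 (array([578.67657377,   9.71344195,  26.07787964]), np.float64(6.1967147916334735), 144)
scene 176 (array([580.8069606 ,  12.51055674,  25.92299546]), np.float64(6.159787716548125), 144)
scene 182 (array([582.93728713,  15.30768231,  25.76813575]), np.float64(6.12285397494449), 144)
```

Relative offset about (-1…-3, -2) mm with ~3 mm uncertainty. Correct a little, descend to a few mm over the end, and look again.

Emit:
jog_arm([
  {"gripper":1,"translation":[0.01,0.02,-0.08],"dr":[0,0,0]},
  {"gripper":1,"translation":[0,0,-0.08],"dr":[0,0,0]},
  {"gripper":1,"translation":[0,0,-0.06],"dr":[0,0,0]},
  {"gripper":1,"translation":[0,0,0],"dr":[0,0,0]},
  {"gripper":1,"translation":[0,0,0],"dr":[0,0,0]},
])

```text
clock: 12.5
eef_pos: [443.3, -2.5, 175.1]
tcp_rot: [3.14, 0.0, -1.456]
contact_force: [-0.1, 0.0, -1.6]
opening: 0.307
```

```bash
python3 - <<'E'
from h import *
s=r.sense();print(s["eef_pos"],s["tcp_rot"],s["opening"],s["contact_force"],s["wrist_torque"])
# average several frames to cut noise
T=np.array([585,14,150.])
out=[]
for n in ("side","scene"):
    i=np.mean([r.grab_frame(n).astype(float) for _ in range(6)],0).clip(0,255).astype(np.uint8);cv2.imwrite(f"pics/{n}7.png",i)
    q=px(r.calibration(n),T).astype(int);a,b=q-[25,25];print(n,a,b)
    out.append(cv2.resize(i[b:b+50,a:a+50],(400,400),interpolation=cv2.INTER_CUBIC))
o=cv2.convertScaleAbs(np.hstack(out),alpha=1.5,beta=-20);cv2.imwrite("pics/t7.png",o)
E
```

```text
[443.25270147  -2.50796001 175.08378525] [ 3.14006032e+00  2.05003979e-04 -1.45579059e+00] 0.30654042065627257 [-0.08899062  0.03745021 -1.57413927] [-0.02057045  0.08074164  0.0289586 ]
side 258 224
scene 278 253
```

View pics/t7.png

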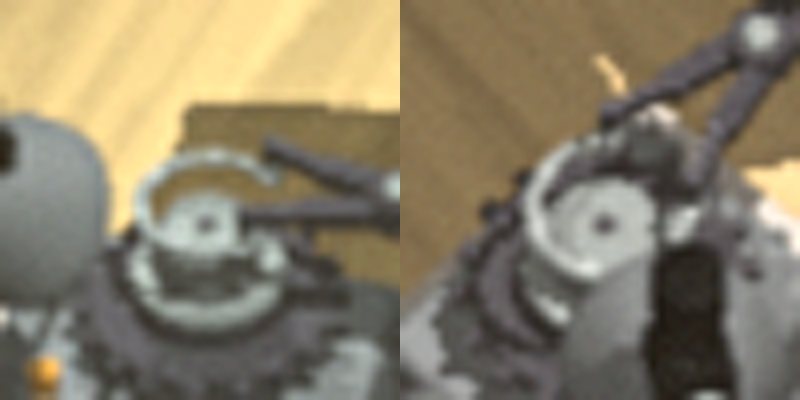

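Stub hole at side (207,224), scene (604,224) tile px; ring arc clearly visible around it in both. Jointly fit the ring's centre from arc points.

```bash
python3 - <<'E'
from h import *
s,d=r.calibration("scene"),r.calibration("side")
P=np.array([(141,195),(146,180),(158,168),(180,158),(205,154),(232,158),(255,168),(275,180),(142,212),(154,235)])/8+(258,224)
Q=(np.array([(532,215),(534,195),(543,175),(555,158),(572,145),(537,238),(550,257),(567,268),(588,274)])-(400,0))/8+(278,253)
S,e=tri(d,(283.9,252),s,(303.5,281));print("stub",S,e)
for z in (146,150,154,158,162):
    print(z,[np.round(np.r_[circ(c,p,z)[0],circ(c,p,z)[1]],1) for c,p in ((d,P),(s,Q))],"stub pl",plane(d,(283.9,252),z-6)[:2].round(1),plane(s,(303.5,281),z-6)[:2].round(1))
E
```

```text
stub [584.77411403  14.55177381 140.32603468] 1.0222160969805754
146 [array([586.3,   8.1,  25.6,   0.7]), array([5.807e+02, 1.460e+01, 2.670e+01, 5.000e-01])] stub pl [584.8  13.6] [585.   14.9]
150 [array([584.5,  12.2,  25.5,   0.7]), array([5.821e+02, 1.640e+01, 2.660e+01, 5.000e-01])] stub pl [583.   17.6] [586.4  16.7]
154 [array([582.8,  16.2,  25.4,   0.7]), array([5.835e+02, 1.820e+01, 2.640e+01, 5.000e-01])] stub pl [581.3  21.6] [587.7  18.5]
158 [array([581. ,  20.3,  25.3,   0.7]), array([5.848e+02, 2.000e+01, 2.630e+01, 5.000e-01])] stub pl [579.5  25.7] [589.1  20.3]
162 [array([579.2,  24.4,  25.2,   0.7]), array([5.862e+02, 2.180e+01, 2.620e+01, 5.000e-01])] stub pl [577.8  29.7] [590.4  22. ]
```

Clip is ≈(-1,+1.7,+13) mm from stub end (stub end now 584.8, 14.6, 140.3). Correct and descend in stages, watching force.

Emit:
jog_arm([
  {"gripper":1,"translation":[0.01,-0.015,-0.03],"dr":[0,0,0]},
  {"gripper":1,"translation":[0,0,-0.04],"dr":[0,0,0]},
  {"gripper":1,"translation":[0,0,-0.04],"dr":[0,0,0]},
  {"gripper":1,"translation":[0,0,-0.03],"dr":[0,0,0]},
  {"gripper":1,"translation":[0,0,-0.02],"dr":[0,0,0]},
  {"gripper":1,"translation":[0,0,0],"dr":[0,0,0]},
  {"gripper":1,"translation":[0,0,0],"dr":[0,0,0]},
])

```text
clock: 13.68
eef_pos: [444.6, -4.0, 159.5]
tcp_rot: [3.141, 0.0, -1.456]
contact_force: [-0.9, 0.9, -1.6]
opening: 0.312
```

Emit:
jog_arm([
  {"gripper":1,"translation":[0,0,-0.02],"dr":[0,0,0]},
  {"gripper":1,"translation":[0,0,-0.02],"dr":[0,0,0]},
  {"gripper":1,"translation":[0,0,0],"dr":[0,0,0]},
  {"gripper":1,"translation":[0,0,0],"dr":[0,0,0]},
])

```text
clock: 14.02
eef_pos: [444.6, -4.0, 155.6]
tcp_rot: [3.141, 0.0, -1.456]
contact_force: [-0.1, -0.2, -2.3]
opening: 0.316
```

Emit:
jog_arm([
  {"gripper":1,"translation":[0,0,-0.02],"dr":[0,0,0]},
  {"gripper":1,"translation":[0,0,-0.02],"dr":[0,0,0]},
  {"gripper":1,"translation":[0,0,0],"dr":[0,0,0]},
  {"gripper":1,"translation":[0,0,0],"dr":[0,0,0]},
])

```text
clock: 14.35
eef_pos: [444.6, -4.0, 151.6]
tcp_rot: [3.141, 0.0, -1.456]
contact_force: [0.2, 0.5, -1.7]
opening: 0.311
```

Emit:
jog_arm([
  {"gripper":1,"translation":[0,0,-0.02],"dr":[0,0,0]},
  {"gripper":1,"translation":[0,0,-0.02],"dr":[0,0,0]},
  {"gripper":1,"translation":[0,0,0],"dr":[0,0,0]},
  {"gripper":1,"translation":[0,0,0],"dr":[0,0,0]},
])

```text
clock: 14.68
eef_pos: [444.6, -4.0, 147.6]
tcp_rot: [3.141, 0.0, -1.456]
contact_force: [0.5, -0.3, -2.0]
opening: 0.313
```

```bash
python3 - <<'E'
from h import *
s=r.sense();print(s["eef_pos"],s["contact_force"],s["wrist_torque"])
T=np.array([585,14,130.]);out=[]
for n in ("side","scene"):
    i=np.mean([r.grab_frame(n).astype(float) for _ in range(6)],0).clip(0,255).astype(np.uint8);cv2.imwrite(f"pics/{n}8.png",i)
    q=px(r.calibration(n),T).astype(int);a,b=q-[25,25];print(n,a,b)
    out.append(cv2.resize(i[b:b+50,a:a+50],(400,400),interpolation=cv2.INTER_CUBIC))
cv2.imwrite("pics/t8.png",cv2.convertScaleAbs(np.hstack(out),alpha=1.5,beta=-20))
E
```

```text
[444.58215815  -3.99971747 147.55973804] [ 0.49452676 -0.26273319 -1.95698068] [-0.03473232  0.11190018 -0.03066696]
side 258 229
scene 278 257
```

View pics/t8.png

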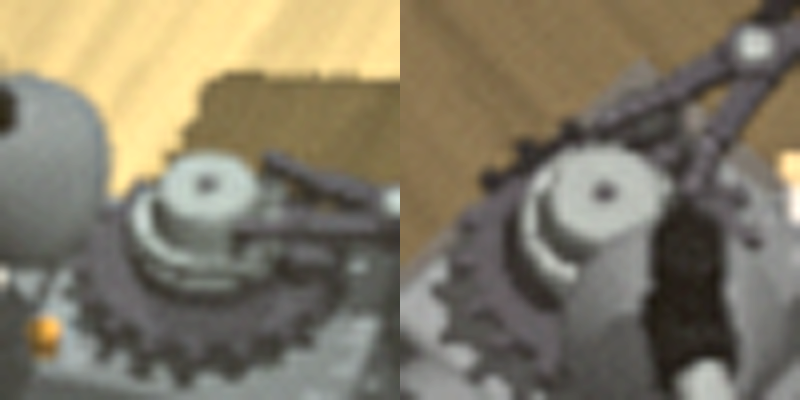

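The clip is round the stub, just above the washer. Feel for the washer in 1–2 mm steps.

Emit:
jog_arm([
  {"gripper":1,"translation":[0,0,-0.02],"dr":[0,0,0]},
  {"gripper":1,"translation":[0,0,-0.01],"dr":[0,0,0]},
  {"gripper":1,"translation":[0,0,0],"dr":[0,0,0]},
  {"gripper":1,"translation":[0,0,0],"dr":[0,0,0]},
])

```text
clock: 15.62
eef_pos: [444.6, -4.0, 144.6]
tcp_rot: [3.141, 0.0, -1.456]
contact_force: [0.4, -0.1, -2.2]
opening: 0.306
```

Emit:
jog_arm([
  {"gripper":1,"translation":[0,0,-0.01],"dr":[0,0,0]},
  {"gripper":1,"translation":[0,0,0],"dr":[0,0,0]},
  {"gripper":1,"translation":[0,0,0],"dr":[0,0,0]},
])

```text
clock: 15.87
eef_pos: [444.7, -4.0, 143.7]
tcp_rot: [3.142, -0.0, -1.456]
contact_force: [-0.0, 0.3, -1.7]
opening: 0.315
```

```bash
python3 - <<'E'
from h import *
s=r.sense();print(s["eef_pos"],s["contact_force"],s["wrist_torque"])
E
```

```text
[444.68845688  -4.01755299 143.68490656] [-0.04368628  0.29886538 -1.66958376] [-0.01450617  0.09306873 -0.02078475]
```

Emit:
jog_arm([
  {"gripper":1,"translation":[0,0,-0.01],"dr":[0,0,0]},
  {"gripper":1,"translation":[0,0,0],"dr":[0,0,0]},
  {"gripper":1,"translation":[0,0,0],"dr":[0,0,0]},
])

```text
clock: 16.12
eef_pos: [444.7, -4.0, 142.7]
tcp_rot: [3.142, -0.0, -1.456]
contact_force: [-0.3, 0.0, -2.2]
opening: 0.315
```

```bash
python3 - <<'E'
from h import *
s=r.sense();print(s["eef_pos"],s["contact_force"],s["wrist_torque"])
E
```

```text
[444.68640606  -4.02445383 142.68653735] [-0.29356861  0.02044076 -2.24398505] [-0.01692349  0.12594306  0.00603347]
```

Emit:
jog_arm([
  {"gripper":1,"translation":[0,0,-0.01],"dr":[0,0,0]},
  {"gripper":1,"translation":[0,0,0],"dr":[0,0,0]},
  {"gripper":1,"translation":[0,0,0],"dr":[0,0,0]},
])

```text
clock: 16.37
eef_pos: [444.8, -4.0, 141.7]
tcp_rot: [-3.141, 0.0, -1.456]
contact_force: [-0.5, 0.2, -0.7]
opening: 0.311
```

```bash
python3 - <<'E'
from h import *
s=r.sense();print(s["eef_pos"],s["contact_force"],s["wrist_torque"])
E
```

```text
[444.76953838  -3.99551751 141.74238518] [-0.5243753   0.24254841 -0.66709727] [-0.00206578  0.01431143 -0.0412337 ]
```

Emit:
jog_arm([
  {"gripper":1,"translation":[0,0,-0.005],"dr":[0,0,0]},
  {"gripper":1,"translation":[0,0,0],"dr":[0,0,0]},
  {"gripper":1,"translation":[0,0,0],"dr":[0,0,0]},
])

```text
clock: 16.62
eef_pos: [444.8, -4.0, 141.2]
tcp_rot: [-3.141, -0.0, -1.456]
contact_force: [0.5, -0.0, -1.0]
opening: 0.31
```

```bash
python3 - <<'E'
from h import *
s=r.sense();print(s["eef_pos"],s["contact_force"],s["wrist_torque"])
E
```

```text
[444.78842545  -4.00444189 141.24721151] [ 0.49872667 -0.02876112 -0.96745998] [ 0.04486675 -0.13484799  0.02162511]
```

Torque about y turns steadily from TCP ≈142.1 on, so the clip touches the washer, exactly where predicted. Ease off 0.8 mm and settle.

Emit:
jog_arm([
  {"gripper":1,"translation":[0,0,0.008],"dr":[0,0,0]},
  {"gripper":1,"translation":[0,0,0],"dr":[0,0,0]},
  {"gripper":1,"translation":[0,0,0],"dr":[0,0,0]},
  {"gripper":1,"translation":[0,0,0],"dr":[0,0,0]},
  {"gripper":1,"translation":[0,0,0],"dr":[0,0,0]},
  {"gripper":1,"translation":[0,0,0],"dr":[0,0,0]},
])

```text
clock: 17.12
eef_pos: [444.7, -4.0, 142.0]
tcp_rot: [-3.142, 0.0, -1.456]
contact_force: [-0.7, -0.4, -1.3]
opening: 0.313
```

```bash
python3 - <<'E'
from h import *
s=r.sense();print(s["eef_pos"],s["contact_force"],s["wrist_torque"],s["opening"])
e=np.mean([r.grab_frame("side").astype(float) for _ in range(6)],0).clip(0,255).astype(np.uint8);T=np.array([585,14,125.]);
a,b=px(r.calibration("side"),T).astype(int)-[40,30]
cv2.imwrite("pics/t9.png",cv2.convertScaleAbs(cv2.resize(e[b:b+60,a:a+80],(800,600),interpolation=cv2.INTER_CUBIC),alpha=1.5,beta=-20))
E
```

```text
[444.70991022  -3.99842255 142.02923398] [-0.67514728 -0.37155823 -1.32733414] [-0.03374635 -0.02296783  0.0038178 ] 0.3131439847053371
```

View pics/t9.png

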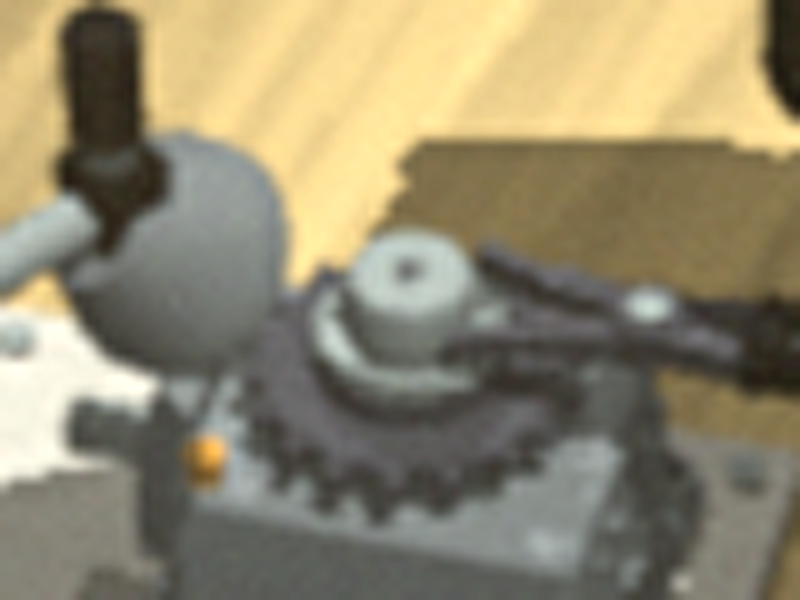

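The clip lies flat over the washer round the stub, with the lamp still aimed. Handing in.

```bash
python3 -c "
from rig import r
print(r.sign_off())"
```

```text
the job is handed in; nothing more can be done
None
```

I swung the lamp onto the stub and released it. I then gripped the pliers by both handles, squeezed them home, and lowered the spread circlip over the stub to the groove. I handed in at about 17 s, still holding it there; no verdict was reported.

**Last checks**
- **Lamp:** the beam was within about 3 mm of the stub's axis, measured by camera after release. It was still aimed in the final picture.
- **Seating height:** the clip touched the washer at a TCP height of about 142 mm, where predicted. I then backed off 0.8 mm from 141.2 mm to 142.0 mm. That puts the clip's mid-plane about 0.5–0.75 mm below mid-groove, inferred from the washer contact rather than measured.
- **Centring and level:** the clip passed over the stub with no noticeable side force. Its 4 mm clearance over the stub keeps it within about 2 mm of the axis. It looked level in the last view.
- **Forces:** load on the gearbox looks like about 1 N, estimated from the small changes in wrist force and torque. The grip was commanded at 80 N.

**Disagreements and gaps**
- The fixed and wrist cameras disagreed by about 5 mm sideways on the stub and the clip, and by up to 9 mm on the stub's height. I settled it with close-up relative views and by feeling for the washer.
- The finger opening read about 27 mm instead of the 30 mm expected with the handles home. I took this as gauge offset, since the 22 mm lamp grip also read about 21 mm.
- I did not measure the bystanders again at the end. None was touched knowingly.

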